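Load the topping jar onto the serving turntable

ROBOT

A 6-joint arm with a two-finger parallel gripper is mounted at the origin on the work surface. World frame = base frame: x ahead of the robot, y to its left, z up, the work surface at z = 0. Lengths are in m, angles in degrees, forces in N, time in s.
With the tool pointing down it reaches from about 0.3 to 0.875 m from the base axis. Payload 6.4 kg.
Tool frame: the origin (TCP) lies at the very end of the fingers, on their centre line; the grasp point (between the pads) lies 19 mm behind it; z points along the fingers, y is the line along which they close (so a half turn about z gives the same grasp; the last joint's range is limited). The gripper opens to 88 mm and grips with 3 to 60 N. Pads are 18 mm wide; open, the fingers measure 123 mm over their backs; the gripper's body (75 mm by 187 mm) begins 45 mm behind the grasp point.
Start: joints at [63.065, 10.359, 92.074, -0, 77.567, -11.82], TCP at [0.15, 0.555, 0.239] pointing down, gripper open.
Joint ranges: [-171.53, 171.53], [-51.25, 118.39], [17.06, 147.69], [-65.23, 245.23], [0, 150.52], [-178.68, 178.68]. Speed limits (degrees/s): [147.25, 147.25, 172.46, 180, 180, 180].

INTERFACE

Orientations are given as [roll, pitch, yaw] about the fixed x, y, z axes, in that order (R = Rz(yaw) Ry(pitch) Rx(roll)).
In Python, from rig import * gives the robot as it stands. The module is installed in compiled form; this text tells all that it offers.
- The arm moves only by the tool send_rows, never from a script. Its argument "plan" is a list of rows, each an object with "slide": the shift along the tool's x, y, z in mm, a list of three; "spin": the turn about the tool's z in rad. A call has 1 to 12 rows; each row shifts and turns the commanded pose from where the row before left it, along the tool's axes as they then stand; what a row does not reach is not made up. A row lasts 1/12 s, in which the tool goes at most 41.7 mm and 7.16 degrees, less where a joint would pass 70% of its speed; a pose out of reach is approached as far as the arm can. A call with a gripper value outside its range is refused whole. "gripper" is the gripper's target within -1 to 1 (fully open at 1, half-way at 0, shut at -1), set as the call begins (left out, the last holds). The fingers move at their own pace and stop on an object; "squeeze" is the grip in N (left out, the last holds). Time passes only in rows, so rows that do not move let the fingers close. It gives the time, the measured TCP pose, the force, the opening and the grip force at its end, in the units of the state.
- state(): the state, without advancing time (a new reading comes with each control period).
- get_image(name): name is "side" or "top" or "wrist"; returns (picture, depth): 420x560x3 uint8, red, green, blue; 420x560 float32, m along the optical axis (not along the pixel's ray), 0 where there is no reading.
- get_calibration(name): a dict with "fx", "fy", "cx", "cy" (pixels), "R" (3x3) and "t" (3): a world point X has camera coordinates R X + t. Camera axes: x right, y down, z forward; pixel columns grow to the right and rows downward; lengths in m; the calibration is good to about 2 mm. A picture is of the moment at which its call begins: read the wrist's pose just before it. get_calibration takes no time and is no camera call; for the wrist camera it gives the pose at the moment of the call.
- close_job(): hands the job in; it is judged then, once.
The state is a dict: "clock": time; "joint_pos": joint angles; "qd": joint speeds; "joint_torque": joint torques, N m; "position": TCP position; "eef_rot": TCP orientation; "ft_force": force on the tool from outside, world axes, zero at the start; "torque": the same for the moment, N m; "gripper_width": finger opening in m; "finger_force": force on a finger pad.
Only numpy, scipy, OpenCV 4.12 (cv2) and the standard library are available. Lean on these libraries where they do the work, as an engineer would, in place of code of your own. Each camera call takes 0.05 s, during which the arm holds its last target. There are 200 camera calls.

TASK

Slide the lid of the wooden topping box all the way out of its tracks, towards the box's low front end, and lay it flat on the counter. Lift out the orange-capped jar and stand it gently and upright on the orange ring of the turntable, at the orange stripe, tucked in so that it touches the steel centre post. The turntable runs freely and is already loaded: do not let it turn by more than a few degrees, and leave its other two jars and the cups and spoon on the counter where they are.

Things in the scene. Friction and masses are not known exactly. Their poses are not given: they have to be found in the camera images.
- box: Light wooden box fixed to the counter, 146 (x) x 156 (y) x 104 mm high, floor 6 mm thick, inside 126 x 132 mm. Origin: centre of its underside. The lid's tracks run along its x axis: the back end (+x) is closed, the low front end (-x, wall top at 87 mm) is open, so the lid leaves towards the box's -x. The counter in front of that end always has room for the lid.
- track_end (a point): Where the lid leaves the box: middle of the open front end, 73 mm from the box's centre towards its -x, 90 mm above the counter, the height at which the lid's underside rides on the side walls. Lips 99 to 104 mm high cover the lid's edges, from 65 mm either side of the middle outwards. Play: 3 mm up and down, 2 mm to each side; dry friction only.
- lid: White sliding lid, plate 132 (x) x 140 (y) x 6 mm, about 0.1 kg, with a dark upright handle bar at its middle, 12 mm thick (x), 56 mm wide (y), from the plate's top (6 mm) up to 36 mm. Origin: centre of the plate's underside; axes as the box's. It starts shut, 4.5 mm to the front of the box's centre; drawn 138 mm forward it is clear of the tracks.
- jar: The orange-capped amber jar to be moved, 0.14 to 0.28 kg, 50 mm diameter, 80 mm tall upright cylinder (62 mm body, then an 18 mm cap of the same diameter). Origin: centre of its underside, z up its axis. It starts on the box's floor under the lid, within 20 mm along x and 4 mm along y of the box's middle, its top at 86 mm.
- hub (a point): Turntable's centre: point on its axis, on the platter's top face (33 mm above the counter). White round platter, 260 mm diameter; a dark steel post, 56 mm diameter, 55 mm tall, rises from its middle and turns with it. It turns freely (friction below 0.01 N m). Axes turn with the platter: z up, -x points from the axis along the orange stripe.
- spot (a point): Middle of the orange ring on the platter's top face, where the centre of the jar's underside belongs: 53 mm from the turntable's axis along the orange stripe (that is, a jar there just touches the post). Turns with the platter; axes as hub.
- platter (a joint): Angle of the platter from where it stood at the start (rad, counter-clockwise from above positive); 0 at the start.
- green_jar: Green-capped jar standing on the platter, 120 degrees round from the orange stripe, to be left there: 50 mm diameter, 80 mm tall upright cylinder (62 mm body, then an 18 mm cap of the same diameter). Origin: centre of its underside, z up its axis.
- blue_jar: Blue-capped jar standing on the platter, 120 degrees round the other way from the orange stripe, to be left there: 50 mm diameter, 80 mm tall upright cylinder (62 mm body, then an 18 mm cap of the same diameter). Origin: centre of its underside, z up its axis.
- berry_cup: Small clear cup of red berries, 58 mm diameter, 55 mm tall, on the counter near the robot; leave alone. Origin: centre of its underside.
- grape_cup: Like berry_cup, green fruit, at the left; leave alone.
- plum_cup: Like berry_cup, blue fruit, at the right; leave alone.
- spoon: Spoon lying on the counter at the left; leave alone.
Things that resemble listed ones, but are neither listed nor needed, are in the scene too. Several things have the shape of the lid; the one meant has the colours described above.

How it is judged:
By the outcome, as a careful person would: the job done as asked, in the order asked, and still so for the second after the job is handed in, with the robot touching nothing.
It also fails if it takes over 61 s, if anything falls off the work surface, if the arm or the gripper's body presses on something with over 40 N, if the wrist force passes 120 N, or if a joint passes its speed limit or range.

## Working session

There is one attempt and no reset: what is moved stays moved. The work goes in short steps, Python scripts to look and compute and a tool call to move; the robot and the scene stay as the last step left them, time stands still between calls to the robot, and variables do not carry over. Pictures are saved under pics/ and viewed, at most 10 in all, crops included, and the job is handed in when it is done.

Besides the shell and the picture viewer there is one more tool, called after "Emit:" as name(argument=value, ...) on one line, values as JSON. send_rows: Moves the arm, as the interface text tells. Its arguments: {"type":"object","properties":{"plan":{"type":"array"},"gripper":{"type":"number"},"squeeze":{"type":"number"}},"required":["plan"]}

```bash
mkdir -p pics
python3 - <<'E'
from rig import *
import cv2,numpy as np
s=state();print(s)
for n in ["top","side"]:
    p,d=get_image(n);c=get_calibration(n);np.savez(f"{n}0.npz",p=p,d=d,**c)
    cv2.imwrite(f"pics/{n}0.png",cv2.cvtColor(p,cv2.COLOR_RGB2BGR));print(n,c)
E
```

```text
{'clock': 0.0, 'joint_pos': array([ 6.30644965e+01,  1.03983396e+01,  9.21299747e+01, -1.17579056e-03,
        7.75674121e+01, -1.18218146e+01]), 'qd': array([-0.03352552, -0.05381161, -0.06402241, -0.05632004,  0.03324896,
       -0.03873699]), 'joint_torque': array([-1.88819367e-04, -4.33883071e+01, -3.41834271e+01,  7.01433280e-02,
        3.89659172e-02, -7.76666752e-05]), 'position': array([0.14968734, 0.55463499, 0.2378592 ]), 'eef_rot': array([-1.79906069e+02, -1.84879005e-02,  1.64886550e+02]), 'ft_force': array([ 0.41210578,  0.01075007, -0.30109229]), 'torque': array([-0.04777564, -0.01177194, -0.02032062]), 'finger_force': 0.0, 'gripper_width': 0.08821552658473637}
top {'fx': 416.67526781818583, 'fy': 416.67526781818583, 'cx': 269.8374258321061, 'cy': 204.92058703885957, 'R': array([[ 0.02081076, -0.99975676,  0.00730277],
       [-0.98942098, -0.02164344, -0.14344924],
       [ 0.1435724 , -0.00424023, -0.98963073]]), 't': array([-0.1092703 ,  0.49382315,  1.23812391])}
side {'fx': 408.02370782113746, 'fy': 408.02370782113746, 'cx': 278.29759801593116, 'cy': 214.510200834365, 'R': array([[ 9.80608488e-01, -1.95976715e-01, -3.46420848e-04],
       [-1.14906815e-01, -5.73525382e-01, -8.11088811e-01],
       [ 1.58755839e-01,  7.95400379e-01, -5.84922918e-01]]), 't': array([-0.50599996,  0.05891571,  1.28642919])}
```

View pics/top0.png

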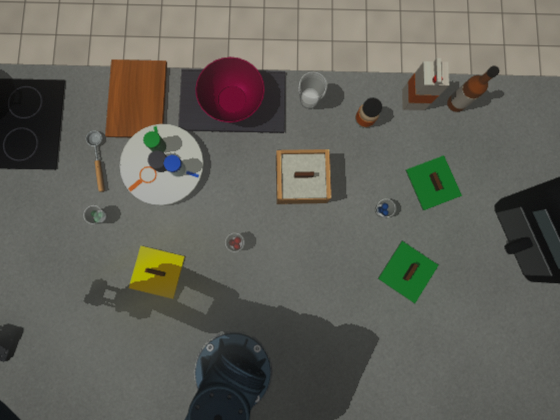

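View pics/side0.png

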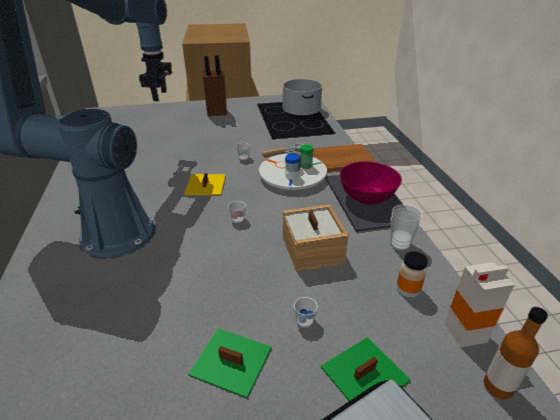

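The lid-like things in the top picture are yellow (157,269), green (433,182), green (408,271) and the white one in the wooden box (303,176). The white one with the dark bar fits the description. The orange ring is at about (148,175). I'll confirm with an enlarged crop.

Run:
```python
import cv2,numpy as np
p=cv2.imread("pics/top0.png")
a=cv2.resize(p[140:215,265:340],None,fx=5.3,fy=5.3,interpolation=cv2.INTER_CUBIC)
b=cv2.resize(p[115:215,110:210],None,fx=4,fy=4,interpolation=cv2.INTER_CUBIC)
s=cv2.imread("pics/side0.png")[195:275,270:360]
s=cv2.resize(s,(400,200*16//9-155))
im=np.hstack([a[:397,:397],b[:397,:400]]);
cv2.imwrite("pics/crop1.png",im)
```

```text
(no output)
```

View pics/crop1.png

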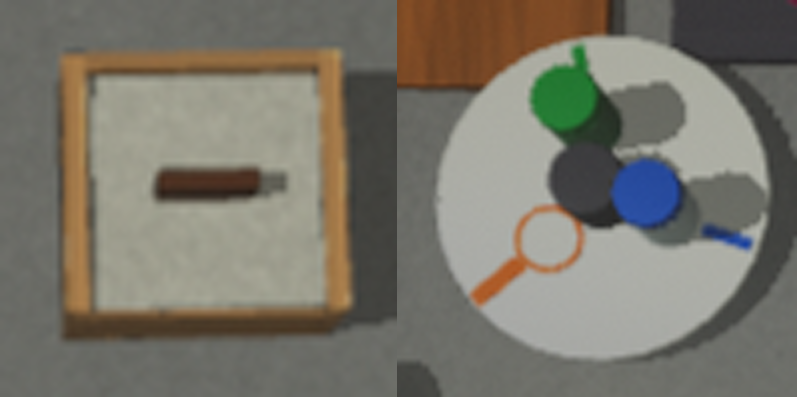

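The crop confirms it: the white lid with the dark bar sits in the wooden box. The back rail is at the top and the low front end faces the robot. The orange ring is at crop (550,238), with its stripe running to (475,300). Next I'll measure.

```bash
cat > h.py <<'E'
import numpy as np,cv2
def cloud(d,c):
    v,u=np.mgrid[:d.shape[0],:d.shape[1]]
    P=np.stack([(u-c['cx'])/c['fx']*d,(v-c['cy'])/c['fy']*d,d],-1)
    return (P-c['t'])@c['R']
def ray(u,v,z,c):
    r=np.array([(u-c['cx'])/c['fx'],(v-c['cy'])/c['fy'],1])@c['R'];o=-c['t']@c['R']
    return o+r*(z-o[2])/r[2]
def rect(X):
    return cv2.minAreaRect((X[:,:2]*1000).astype(np.float32))
E
python3 - <<'E'
from h import *
z=np.load("top0.npz");p=z['p'];d=z['d'];W=cloud(d,z)
hsv=cv2.cvtColor(p,cv2.COLOR_RGB2HSV)
def roi(a,b,c_,e):
    m=np.zeros(d.shape,bool);m[b:e,a:c_]=1;return m
B=roi(265,140,345,215)
for n,lo,hi in[("rim",.0975,.110),("lid",.092,.0975),("bar",.115,.14),("low",.078,.092),("all",.08,.11)]:
    m=B&(W[...,2]>lo)&(W[...,2]<hi)
    X=W[m];print(n,m.sum(),X.mean(0).round(4),rect(X))
T=roi(110,115,215,215)
h=W[...,2]
print("floor z",np.median(h[230:260,260:330]))
m=T&(h>.027)&(h<.042);X=W[m]
print("platter",m.sum(),rect(X),cv2.minEnclosingCircle((X[:,:2]*1000).astype(np.float32)),np.median(X[:,2]))
m=T&(h>.08)&(h<.096);print("post",m.sum(),cv2.minEnclosingCircle((W[m][:,:2]*1000).astype(np.float32)),h[m].mean())
H,S,V=hsv[...,0].astype(int),hsv[...,1],hsv[...,2]
m=T&(h>.025)&(h<.04)&(H<16)&(S>90);print("orange",m.sum())
np.save("or.npy",W[m]);X=W[m];
for l,(a,b) in dict(green=(50,75),blue=(105,125)).items():
    m=T&(h>.105)&(h<.125)&(H>a)&(H<b)&(S>100);print(l,m.sum(),cv2.minEnclosingCircle((W[m][:,:2]*1000).astype(np.float32)))
# pixels read: ring centre, stripe end, hub
for q in[(550,238),(475,300)]:print(q,ray(110+(q[0]-397)/4,115+q[1]/4,.033,z))
print("post top px",ray(110+(587-397)/4,115+177/4,.088,z))
for q,zz in[((62,55),.104),((340,50),.104),((350,305),.104),((64,312),.104)]:print(q,ray(265+q[0]/5.3,140+q[1]/5.3,zz,z))
E
```

```text
rim 1067 [ 0.5897 -0.1944  0.1016] ((583.4232177734375, -193.65585327148438), (147.88475036621094, 156.5064239501953), 2.4410476684570312)
lid 1342 [ 0.5781 -0.193   0.0951] ((580.6224975585938, -192.91635131835938), (141.04129028320312, 155.92544555664062), 1.4906400442123413)
bar 90 [ 0.5775 -0.1953  0.1246] ((578.3790893554688, -193.56710815429688), (12.913444519042969, 55.45039367675781), 0.8893289566040039)
low 158 [ 0.5571 -0.1883  0.0883] ((577.814697265625, -192.27044677734375), (138.3448028564453, 153.0145721435547), 2.8433361053466797)
all 2562 [ 0.5817 -0.1934  0.0974] ((583.2821044921875, -193.54742431640625), (148.02195739746094, 156.51914978027344), 2.278278350830078)
floor z -0.00018036664922347468
platter 4287 ((620.829345703125, 242.73934936523438), (257.7666015625, 256.89593505859375), 51.35505676269531) ((620.979736328125, 242.7632293701172), 130.28952026367188) 0.03270817241799237
post 323 ((682.0112915039062, 172.87342834472656), 120.01860046386719) 0.0876445228853652
orange 143
green 205 ((674.5964965820312, 253.24606323242188), 24.894996643066406)
blue 226 ((603.9631958007812, 190.74557495117188), 25.098844528198242)
(550, 238) [0.58325633 0.27902642 0.033     ]
(475, 300) [0.53337205 0.33347141 0.033     ]
post top px [0.61836601 0.23828642 0.088     ]
(62, 55) [ 0.64912902 -0.115264    0.104     ]
(340, 50) [ 0.65554015 -0.27009031  0.104     ]
(350, 305) [ 0.51169221 -0.27562708  0.104     ]
(64, 312) [ 0.5043656  -0.11902973  0.104     ]
```

Box centre is at (583,-194) mm with yaw about 2.4°, and the front faces the robot. The hub is at (621,243). I'll turn the tool to grip the bar along the box's x axis first.

Emit:
send_rows(plan=[{"slide":[0,0,0],"spin":0.115},{"slide":[0,0,0],"spin":0.115},{"slide":[0,0,0],"spin":0.115},{"slide":[0,0,0],"spin":0.115},{"slide":[0,0,0],"spin":0.115},{"slide":[0,0,0],"spin":0.115},{"slide":[0,0,0],"spin":0.115},{"slide":[0,0,0],"spin":0.115},{"slide":[0,0,0],"spin":0.115},{"slide":[0,0,0],"spin":0.115},{"slide":[0,0,0],"spin":0.115},{"slide":[0,0,0],"spin":0}], gripper=1)

```text
clock: 1.1
position: [0.1498, 0.5549, 0.2382]
eef_rot: [-180.0, 0.0, 92.2]
ft_force: [0.1, -0.4, 0.0]
gripper_width: 0.0881
finger_force: 0.0
```

```bash
cat > g.py <<'E'
from rig import *
import numpy as np,sys
from scipy.spatial.transform import Rotation as Ro
def go(x,y,z,yaw):
    s=state();M=Ro.from_euler('xyz',s['eef_rot'],degrees=True).as_matrix()
    print("t",round(s['clock'],2),"pos",(s['position']*1000).round(1),"rot",s['eef_rot'].round(2),"F",s['ft_force'].round(1),"w",round(s['gripper_width']*1000,1))
    print("slide",(M.T@(np.array([x,y,z])-s['position']*1000)).round(1),"spin",round(np.radians((s['eef_rot'][2]-yaw+180)%360-180),3))
if __name__=="__main__":go(*map(float,sys.argv[1:]))
E
python3 g.py 578.8 -193.8 200 92.4
```

```text
t 1.1 pos [149.8 554.9 238.2] rot [-1.7997e+02  5.0000e-02  9.2180e+01] F [ 0.1 -0.4  0. ] w 88.1
slide [-764.4  400.3   38.6] spin -0.004
```

Emit:
send_rows(plan=[{"slide":[-34.8,18.2,0],"spin":-0.004},{"slide":[-34.8,18.2,0],"spin":0},{"slide":[-34.8,18.2,0],"spin":0},{"slide":[-34.8,18.2,0],"spin":0},{"slide":[-34.8,18.2,0],"spin":0},{"slide":[-34.8,18.2,0],"spin":0},{"slide":[-34.8,18.2,0],"spin":0},{"slide":[-34.8,18.2,0],"spin":0},{"slide":[-34.8,18.2,0],"spin":0},{"slide":[-34.8,18.2,0],"spin":0},{"slide":[-34.8,18.2,0],"spin":0},{"slide":[-34.8,18.2,0],"spin":0}])

```text
clock: 2.1
position: [0.3876, 0.1461, 0.2388]
eef_rot: [180.0, -0.0, 92.9]
ft_force: [0.6, 1.4, -0.3]
gripper_width: 0.0883
finger_force: 0.0
```

Emit:
send_rows(plan=[{"slide":[-34.8,18.2,0],"spin":0},{"slide":[-34.8,18.2,0],"spin":0},{"slide":[-34.8,18.2,0],"spin":0},{"slide":[-34.8,18.2,0],"spin":0},{"slide":[-34.8,18.2,0],"spin":0},{"slide":[-34.8,18.2,0],"spin":0},{"slide":[-34.8,18.2,0],"spin":0},{"slide":[-34.8,18.2,0],"spin":0},{"slide":[-34.8,18.2,0],"spin":0},{"slide":[-33,18,0],"spin":0},{"slide":[0,0,0],"spin":0},{"slide":[0,0,0],"spin":0}])

```text
clock: 3.1
position: [0.5846, -0.1911, 0.2374]
eef_rot: [-179.9, -0.1, 92.7]
ft_force: [0.7, 1.1, -0.6]
gripper_width: 0.0879
finger_force: 0.0
```

```bash
python3 - <<'E'
from rig import *
from h import *
c=get_calibration("wrist");p,d=get_image("wrist");np.savez("w1.npz",p=p,d=d,**c)
cv2.imwrite("pics/w1.png",cv2.cvtColor(p,cv2.COLOR_RGB2BGR))
W=cloud(d,c);h=W[...,2]
for n,lo,hi in[("rim",.099,.11),("lid",.091,.0975),("bar",.118,.14)]:
    m=(h>lo)&(h<hi)&(d>0);X=W[m];print(n,m.sum(),X.mean(0).round(4),rect(X))
E
python3 g.py 578.8 -193.8 150 92.4
```

```text
rim 8897 [ 0.6083 -0.1857  0.1032] ((664.9488525390625, -192.54608154296875), (313.9898376464844, 156.785888671875), 2.204496145248413)
lid 24438 [ 0.5796 -0.1918  0.0953] ((661.2139282226562, -154.76217651367188), (309.5670166015625, 207.8531951904297), 3.4343409538269043)
bar 1180 [ 0.5762 -0.1935  0.125 ] ((576.3397216796875, -195.26080322265625), (11.733887672424316, 55.883811950683594), 1.8845572471618652)
t 3.15 pos [ 584.2 -189.7  237.7] rot [-1.799e+02 -8.000e-02  9.271e+01] F [ 0.1 -0.9 -0.5] w 88.2
slide [-4.  -5.4 87.7] spin 0.005
```

View pics/w1.png

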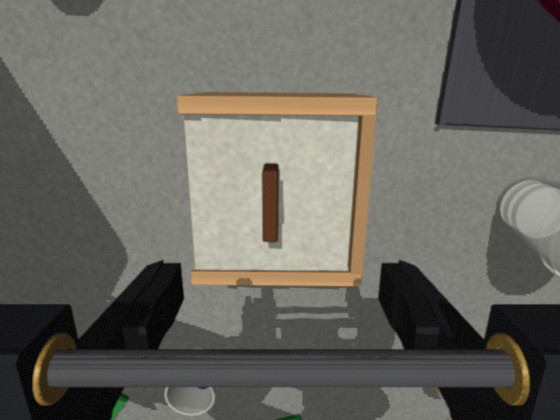

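The wrist view shows the bar at (270,203) on the white lid, with the low front at left. The refined bar centre is about (577.5,-194).

Emit:
send_rows(plan=[{"slide":[-2,-3.3,15],"spin":0.006},{"slide":[-2,-3.3,25],"spin":0},{"slide":[0,0,25],"spin":0},{"slide":[0,0,25],"spin":0},{"slide":[0,0,20],"spin":0},{"slide":[0,0,15],"spin":0},{"slide":[0,0,7],"spin":0},{"slide":[0,0,4],"spin":0},{"slide":[0,0,0],"spin":0},{"slide":[0,0,0],"spin":0}])

```text
clock: 3.98
position: [0.5788, -0.1936, 0.1039]
eef_rot: [179.9, 0.0, 92.4]
ft_force: [-1.0, 0.3, 0.5]
gripper_width: 0.0883
finger_force: 0.0
```

```bash
python3 g.py 577.5 -194 100 92.3
```

```text
t 3.98 pos [ 578.8 -193.6  103.9] rot [1.7993e+02 4.0000e-02 9.2360e+01] F [-1.   0.3  0.5] w 88.3
slide [-0.4 -1.3  3.8] spin 0.001
```

Emit:
send_rows(plan=[{"slide":[0,-1,3],"spin":0},{"slide":[0,0,0],"spin":0},{"slide":[0,0,0],"spin":0},{"slide":[0,0,0],"spin":0},{"slide":[0,0,0],"spin":0},{"slide":[0,0,0],"spin":0},{"slide":[0,0,0],"spin":0},{"slide":[0,0,0],"spin":0},{"slide":[0,0,0],"spin":0},{"slide":[0,0,0],"spin":0}], gripper=-1, squeeze=35)

```text
clock: 4.82
position: [0.5773, -0.1938, 0.0997]
eef_rot: [-180.0, -0.0, 92.3]
ft_force: [0.1, 0.8, -0.5]
gripper_width: 0.0233
finger_force: 0.0
```

Emit:
send_rows(plan=[{"slide":[0,0,0],"spin":0},{"slide":[0,0,0],"spin":0},{"slide":[0,0,0],"spin":0},{"slide":[0,0,0],"spin":0},{"slide":[0,0,-1],"spin":0},{"slide":[0,-4,0],"spin":0},{"slide":[0,-6,0],"spin":0},{"slide":[0,-6,0],"spin":0}])

```text
clock: 5.48
position: [0.5605, -0.1944, 0.1005]
eef_rot: [-180.0, -0.0, 92.3]
ft_force: [0.9, 0.1, -1.5]
gripper_width: 0.0116
finger_force: 35.0
```

Emit:
send_rows(plan=[{"slide":[0,-10,0],"spin":0},{"slide":[0,-12,0],"spin":0},{"slide":[0,-12,0],"spin":0},{"slide":[0,-12,0],"spin":0},{"slide":[0,-12,0],"spin":0},{"slide":[0,-12,0],"spin":0}])

```text
clock: 5.98
position: [0.4898, -0.1972, 0.1006]
eef_rot: [-180.0, -0.0, 92.3]
ft_force: [0.4, -0.3, -1.5]
gripper_width: 0.0116
finger_force: 35.0
```

Emit:
send_rows(plan=[{"slide":[0,-12,0],"spin":0},{"slide":[0,-12,0],"spin":0},{"slide":[0,-12,0],"spin":0},{"slide":[0,-12,0],"spin":0},{"slide":[0,-12,0],"spin":0},{"slide":[0,-12,0],"spin":0},{"slide":[0,-12,0],"spin":0},{"slide":[0,-12,0],"spin":0},{"slide":[0,-8,0],"spin":0},{"slide":[0,0,0],"spin":0}])

```text
clock: 6.82
position: [0.3857, -0.201, 0.1005]
eef_rot: [-180.0, -0.0, 92.2]
ft_force: [-0.5, -0.4, -1.2]
gripper_width: 0.0117
finger_force: 35.0
```

```bash
python3 g.py 388 -201 13 92.3
python3 - <<'E'
from rig import *
from h import *
for n in["side"]:
    p,d=get_image(n);cv2.imwrite("pics/s2.png",cv2.cvtColor(p,cv2.COLOR_RGB2BGR))
p,d=get_image("top");c=get_calibration("top");W=cloud(d,c);np.savez("top2.npz",p=p,d=d,**c)
h=W[...,2];m=np.zeros(d.shape,bool);m[140:215,265:345]=1
X=W[m&(h>.06)&(h<.095)&(W[...,0]>.52)];print(len(X),cv2.minEnclosingCircle((X[(X[:,2]>.08)&(X[:,2]<.0885)][:,:2]*1000).astype(np.float32)))
E
```

```text
t 6.82 pos [ 385.7 -201.   100.5] rot [-1.7995e+02 -3.0000e-02  9.2230e+01] F [-0.5 -0.4 -1.2] w 11.7
slide [-0.1  2.4 87.5] spin -0.001
467 ((583.8377685546875, -195.9398956298828), 89.52082824707031)
```

View pics/s2.png

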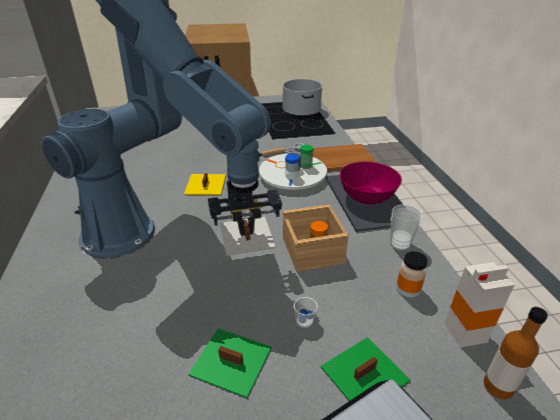

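The lid is out and level at (247,232), and the orange cap shows in the box at (319,229). I'll lower the lid to the counter.

Emit:
send_rows(plan=[{"slide":[0,0,10],"spin":0},{"slide":[0,0,15],"spin":0},{"slide":[0,0,15],"spin":0},{"slide":[0,0,15],"spin":0},{"slide":[0,0,13],"spin":0},{"slide":[0,0,9],"spin":0},{"slide":[0,0,6],"spin":0},{"slide":[0,0,3],"spin":0},{"slide":[0,0,2],"spin":0},{"slide":[0,0,1],"spin":0},{"slide":[0,0,0],"spin":0}])

```text
clock: 7.83
position: [0.3877, -0.2017, 0.012]
eef_rot: [180.0, 0.0, 92.3]
ft_force: [-0.5, -0.5, -1.2]
gripper_width: 0.0117
finger_force: 35.0
```

Emit:
send_rows(plan=[{"slide":[0,0,0.7],"spin":0},{"slide":[0,0,0.7],"spin":0},{"slide":[0,0,0],"spin":0}])

```text
clock: 8.08
position: [0.3876, -0.2016, 0.0106]
eef_rot: [180.0, 0.0, 92.3]
ft_force: [-0.3, -0.0, -1.2]
gripper_width: 0.0118
finger_force: 35.0
```

Emit:
send_rows(plan=[{"slide":[0,0,0.5],"spin":0},{"slide":[0,0,0.5],"spin":0},{"slide":[0,0,0],"spin":0}])

```text
clock: 8.33
position: [0.3875, -0.2016, 0.0096]
eef_rot: [180.0, 0.0, 92.3]
ft_force: [-0.8, 1.3, 4.8]
gripper_width: 0.0118
finger_force: 35.0
```

Emit:
send_rows(plan=[{"slide":[0,0,0],"spin":0},{"slide":[0,0,0],"spin":0},{"slide":[0,0,0],"spin":0},{"slide":[0,0,0],"spin":0},{"slide":[0,0,0],"spin":0},{"slide":[0,0,-8],"spin":0},{"slide":[0,0,-20],"spin":0},{"slide":[0,0,-40],"spin":0},{"slide":[0,0,-40],"spin":-0.12},{"slide":[0,0,-40],"spin":-0.12},{"slide":[0,0,-40],"spin":-0.12},{"slide":[0,0,-20],"spin":-0.12}], gripper=0.7)

```text
clock: 9.33
position: [0.3888, -0.2026, 0.2231]
eef_rot: [179.9, 0.4, 120.1]
ft_force: [0.6, -0.6, -0.3]
gripper_width: 0.075
finger_force: 0.0
```

Emit:
send_rows(plan=[{"slide":[0,0,0],"spin":-0.121},{"slide":[0,0,0],"spin":-0.121},{"slide":[0,0,0],"spin":-0.121},{"slide":[0,0,0],"spin":-0.121},{"slide":[0,0,0],"spin":-0.121},{"slide":[0,0,0],"spin":-0.121},{"slide":[0,0,0],"spin":-0.121},{"slide":[0,0,0],"spin":-0.121},{"slide":[0,0,0],"spin":-0.121},{"slide":[0,0,0],"spin":0}])

```text
clock: 10.17
position: [0.3873, -0.2013, 0.2178]
eef_rot: [-180.0, 0.0, -177.6]
ft_force: [0.2, -0.7, 0.4]
gripper_width: 0.0751
finger_force: 0.0
```

```bash
python3 g.py 584 -194 200 182.3
python3 - <<'E'
from rig import *
from h import *
p,d=get_image("top");c=get_calibration("top");W=cloud(d,c);np.savez("top3.npz",p=p,d=d,**c)
H,S,V=[a.astype(int) for a in cv2.split(cv2.cvtColor(p,cv2.COLOR_RGB2HSV))]
m=(H<16)&(S>170)&(W[...,2]>.08)&(W[...,2]<.092)&(W[...,0]>.52)&(W[...,0]<.65)&(abs(W[...,1]+.194)<.06)
print(m.sum(),cv2.minEnclosingCircle((W[m][:,:2]*1000).astype(np.float32)),W[m].mean(0))
im=cv2.cvtColor(p,cv2.COLOR_RGB2BGR)[140:320,250:430];cv2.imwrite("pics/c3.png",cv2.resize(im,None,fx=3.3,fy=3.3,interpolation=cv2.INTER_CUBIC))
E
```

```text
t 10.17 pos [ 387.3 -201.3  217.8] rot [-1.7999e+02  1.0000e-02 -1.7756e+02] F [ 0.2 -0.7  0.4] w 75.1
slide [-196.8   -1.    17.8] spin 0.002
211 ((599.1466064453125, -189.46409606933594), 25.279115676879883) [ 0.59867627 -0.18927359  0.0856634 ]
```

View pics/c3.png

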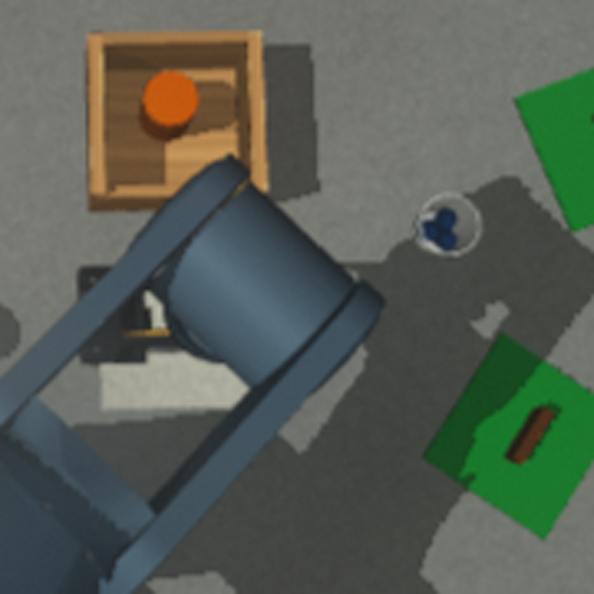

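The jar's cap is at crop (170,98), which gives (599,-189.5) mm. The lid is lying on the counter in front. Next I'll go above the jar.

Emit:
send_rows(plan=[{"slide":[-20,0.4,0],"spin":0.002},{"slide":[-35,0.4,5],"spin":0},{"slide":[-38,0.4,5],"spin":0},{"slide":[-38,0.4,5],"spin":0},{"slide":[-38,0.4,5],"spin":0},{"slide":[-28,0.4,5],"spin":0},{"slide":[-15,0.4,5],"spin":0},{"slide":[0,0,0],"spin":0},{"slide":[0,0,0],"spin":0}])

```text
clock: 10.97
position: [0.5988, -0.1905, 0.1866]
eef_rot: [180.0, -0.1, -178.0]
ft_force: [-0.8, -0.0, 0.3]
gripper_width: 0.0749
finger_force: 0.0
```

```bash
python3 g.py 599 -189.5 48 182.3
python3 - <<'E'
from rig import *
from h import *
c=get_calibration("wrist");p,d=get_image("wrist");W=cloud(d,c)
H,S,V=[a.astype(int) for a in cv2.split(cv2.cvtColor(p,cv2.COLOR_RGB2HSV))]
m=(H<16)&(S>170)&(W[...,2]>.08)&(W[...,2]<.092)&(W[...,0]>.52)&(W[...,0]<.65)&(abs(W[...,1]+.194)<.06)
print(m.sum(),cv2.minEnclosingCircle((W[m][:,:2]*1000).astype(np.float32)))
E
```

```text
t 10.97 pos [ 598.8 -190.5  186.6] rot [ 1.7995e+02 -1.0000e-01 -1.7802e+02] F [-0.8 -0.   0.3] w 74.9
slide [ -0.4   0.8 138.6] spin -0.006
3711 ((597.600830078125, -191.3610076904297), 25.83368492126465)
```

Emit:
send_rows(plan=[{"slide":[0.3,0,15],"spin":0},{"slide":[0,0,25],"spin":0},{"slide":[0,0,25],"spin":0},{"slide":[0,0,20],"spin":0},{"slide":[0,0,18],"spin":0},{"slide":[0,0,15],"spin":0},{"slide":[0,0,12],"spin":0},{"slide":[0,0,7],"spin":0},{"slide":[0,0,0],"spin":0},{"slide":[0,0,0],"spin":0}])

```text
clock: 11.85
position: [0.5988, -0.1912, 0.0509]
eef_rot: [-180.0, 0.0, -178.0]
ft_force: [0.1, -0.2, 1.1]
gripper_width: 0.0749
finger_force: 0.0
```

Emit:
send_rows(plan=[{"slide":[0,0,0],"spin":0},{"slide":[0,0,0],"spin":0},{"slide":[0,0,0],"spin":0},{"slide":[0,0,0],"spin":0},{"slide":[0,0,0],"spin":0},{"slide":[0,0,0],"spin":0},{"slide":[0,0,0],"spin":0},{"slide":[0,0,0],"spin":0}], gripper=-1, squeeze=25)

```text
clock: 12.52
position: [0.5993, -0.1912, 0.051]
eef_rot: [-180.0, 0.1, -177.9]
ft_force: [-0.6, 0.5, 5.2]
gripper_width: 0.0492
finger_force: 25.0
```

Emit:
send_rows(plan=[{"slide":[0,0,-5],"spin":0},{"slide":[0,0,-12],"spin":0},{"slide":[0,0,-18],"spin":0},{"slide":[0,0,-20],"spin":0},{"slide":[0,0,-20],"spin":0},{"slide":[0,0,-20],"spin":0},{"slide":[0,0,-20],"spin":0},{"slide":[0,0,-20],"spin":0},{"slide":[0,0,-15],"spin":0},{"slide":[0,0,-8],"spin":0},{"slide":[0,0,0],"spin":0}])

```text
clock: 13.43
position: [0.5998, -0.1913, 0.2109]
eef_rot: [-179.9, 0.2, -177.9]
ft_force: [0.7, -0.7, -1.3]
gripper_width: 0.0493
finger_force: 25.0
```

```bash
python3 - <<'E'
from h import *
from scipy.optimize import least_squares
# joint estimate of hub+angle: platter circle, jars, orange ring/stripe
for f in["top0","top3"]:
    z=np.load(f+".npz");p=z['p'];d=z['d'];W=cloud(d,z);h=W[...,2]*1
    H,S,V=[a.astype(int) for a in cv2.split(cv2.cvtColor(p,cv2.COLOR_RGB2HSV))]
    T=np.zeros(d.shape,bool);T[115:215,110:215]=1
    def circ(m):
        mm=m.astype(np.uint8);c=max(cv2.findContours(mm,0,1)[0],key=cv2.contourArea)
        X=np.array([W[q[0][1],q[0][0]] for q in c])[:,:2]*1000
        r=least_squares(lambda a:np.hypot(*(X-a[:2]).T)-a[2],[*X.mean(0),25],loss='soft_l1');return r.x
    print(f,"platter",circ(T&(h>.028)))
    m=T&(abs(h-.088)<.004)&(S<70)&(V<110);print("post",m.sum(),circ(m))
    for n,a,b in[("green",50,75),("blue",105,125)]:
        print(n,circ(T&(abs(h-.113)<.006)&(H>a)&(H<b)&(S>100)))
    m=T&(H<18)&(S>60)&(h>.028)&(h<.04)
    v,u=np.nonzero(m);X=np.array([ray(a,b,.033,z)[:2]*1000 for a,b in zip(u,v)])
    hub=np.array([621,242.8]);r=np.hypot(*(X-hub).T)
    k=r<83
    X1=X[k];q=least_squares(lambda a:np.hypot(*(X1-a[:2]).T)-a[2],[583,279,24],loss='soft_l1').x
    far=X[(r>88)&(r<135)];print("ring",q,"stripe",len(far),far.mean(0),"ang",np.degrees(np.arctan2(*(far.mean(0)-hub)[::-1])),np.degrees(np.arctan2(*(q[:2]-hub)[::-1])))
E
python3 g.py 599 -191 201 182
```

```text
top0 platter [620.31333084 242.39784254 127.66525543]
post 239 [620.95571526 242.58039958  24.90653308]
green [673.54247006 252.66403656  22.51709196]
blue [603.47841963 189.96588186  23.11328624]
ring [584.13937561 281.66733274  24.60941016] stripe 84 [589.05887148 316.29817717] ang 113.48899250819245 133.48207950239657
top3 platter [620.10601669 242.32713589 127.43058191]
post 238 [620.38900022 242.14057723  25.1008427 ]
green [673.07988776 252.67175142  22.54462848]
blue [603.32936633 190.11967373  23.27451383]
ring [584.0507387  281.74821609  24.59431935] stripe 76 [581.14120764 317.24734789] ang 118.16440649414133 133.49131742676295
t 13.43 pos [ 599.8 -191.3  210.9] rot [-179.89    0.18 -177.92] F [ 0.7 -0.7 -1.3] w 49.3
slide [0.8 0.4 9.9] spin 0.001
```

Emit:
send_rows(plan=[{"slide":[0,0,-2],"spin":0.1},{"slide":[0,0,-4],"spin":0.11},{"slide":[0,0,-5],"spin":0.11},{"slide":[0,0,-5],"spin":0.11},{"slide":[0,0,-5],"spin":0.11},{"slide":[0,0,-5],"spin":0.11},{"slide":[0,0,-4],"spin":0.11},{"slide":[0,0,0],"spin":0.091},{"slide":[5,5.2,0],"spin":0},{"slide":[12,12.4,0],"spin":0},{"slide":[20,20.7,0],"spin":0},{"slide":[20,20.7,0],"spin":0}])

```text
clock: 14.43
position: [0.6018, -0.1081, 0.2368]
eef_rot: [-179.9, -0.1, 133.4]
ft_force: [0.3, 0.9, -2.7]
gripper_width: 0.0493
finger_force: 25.0
```

Emit:
send_rows(plan=[{"slide":[24,24.8,0],"spin":0},{"slide":[24,24.8,0],"spin":0},{"slide":[24,24.8,0],"spin":0},{"slide":[24,24.8,0],"spin":0},{"slide":[24,24.8,0],"spin":0},{"slide":[24,24.8,0],"spin":0},{"slide":[24,24.8,0],"spin":0},{"slide":[24,24.8,0],"spin":0},{"slide":[24,24.8,0],"spin":0},{"slide":[18,18.6,0],"spin":0},{"slide":[10,11,0],"spin":0},{"slide":[0,0,0],"spin":0}])

```text
clock: 15.43
position: [0.618, 0.2453, 0.237]
eef_rot: [-179.9, -0.1, 133.6]
ft_force: [0.1, -1.0, -1.7]
gripper_width: 0.0492
finger_force: 25.0
```

```bash
python3 - <<'E'
from rig import *
from h import *
c=get_calibration("wrist");p,d=get_image("wrist");np.savez("w4.npz",p=p,d=d,**c)
cv2.imwrite("pics/w4.png",cv2.cvtColor(p,cv2.COLOR_RGB2BGR))
E
python3 g.py 583.5 280.5 120 133.3
```

```text
t 15.48 pos [618.3 243.2 237.1] rot [-1.7990e+02 -5.0000e-02  1.3356e+02] F [-0.4  0.6 -2.1] w 49.3
slide [ 50.9   0.6 117.1] spin 0.005
```

View pics/w4.png

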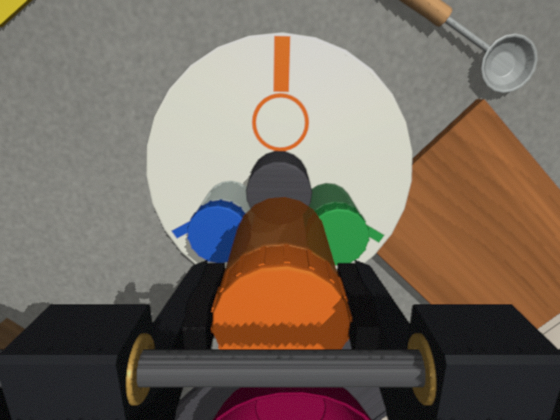

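The wrist view shows the ring centred at (280.5,122.5), the stripe from (281,91) to (282,38), the post behind the jar, and the green and blue jars undisturbed.

Run:
```python
from h import *
z=np.load("w4.npz");p=z['p'];d=z['d'];W=cloud(d,z)
H,S,V=[a.astype(int) for a in cv2.split(cv2.cvtColor(p,cv2.COLOR_RGB2HSV))]
m=(H<18)&(S>120)
def pts(r0,r1):
    v,u=np.nonzero(m[r0:r1,240:320]);return np.array([ray(a+240,b+r0,.033,z)[:2]*1000 for a,b in zip(u,v)])
X=pts(95,152);q=least=__import__("scipy.optimize",fromlist=["x"]).least_squares(lambda a:np.hypot(*(X-a[:2]).T)-a[2],[583,279,24],loss='soft_l1').x
Y=pts(34,91)
print("ring",q,"stripe",Y.mean(0),"ang",np.degrees(np.arctan2(*(Y.mean(0)-q[:2])[::-1])))
a=np.arctan2(*(Y.mean(0)-q[:2])[::-1]);print("hub",q[:2]-53*np.array([np.cos(a),np.sin(a)]))
# platter rim fit
w=(W[...,2]>.028)&(W[...,2]<.04)
E_=cv2.findContours((w&(S<60)).astype(np.uint8),0,1)[0];c=max(E_,key=cv2.contourArea)
P=np.array([ray(x[0][0],x[0][1],.033,z)[:2]*1000 for x in c if 40<x[0][1]<190])
P=P[np.hypot(*(P-[620,242]).T)>115]
print(__import__("scipy.optimize",fromlist=["x"]).least_squares(lambda a:np.hypot(*(P-a[:2]).T)-a[2],[620,242,130],loss='soft_l1').x)
```

```text
ring [583.71354224 279.62609279  24.45479527] stripe [549.17516791 317.47655497] ang 132.38030879510382
hub [619.43811582 240.47567974]
[618.65426545 241.4441314  127.70996454]
```

Emit:
send_rows(plan=[{"slide":[8,0.4,0],"spin":0.009},{"slide":[15,0,0],"spin":0.008},{"slide":[17,0,0],"spin":0},{"slide":[10,0,10],"spin":0},{"slide":[4.5,0,20],"spin":0},{"slide":[0,0,25],"spin":0},{"slide":[0,0,25],"spin":0},{"slide":[0,0,20],"spin":0},{"slide":[0,0,15],"spin":0},{"slide":[0,0,10],"spin":0},{"slide":[0,0,4],"spin":0},{"slide":[0,0,0],"spin":0}])

```text
clock: 16.48
position: [0.5819, 0.282, 0.1082]
eef_rot: [-179.9, -0.0, 132.3]
ft_force: [0.1, -0.5, -2.1]
gripper_width: 0.0495
finger_force: 25.0
```

```bash
python3 g.py 581 283 82 132.6
python3 - <<'E'
from rig import *
from h import *
for n in["side","top"]:
    p,d=get_image(n);c=get_calibration(n);W=cloud(d,c);np.savez(n+"5.npz",p=p,d=d,**c)
    if n=="side":cv2.imwrite("pics/s5.png",cv2.resize(cv2.cvtColor(p,cv2.COLOR_RGB2BGR)[110:210,230:350],None,fx=5,fy=5,interpolation=cv2.INTER_CUBIC))
E
```

```text
t 16.48 pos [581.9 282.  108.2] rot [-1.7990e+02 -4.0000e-02  1.3234e+02] F [ 0.1 -0.5 -2.1] w 49.5
slide [ 1.3  0.1 26.2] spin -0.005
```

View pics/s5.png

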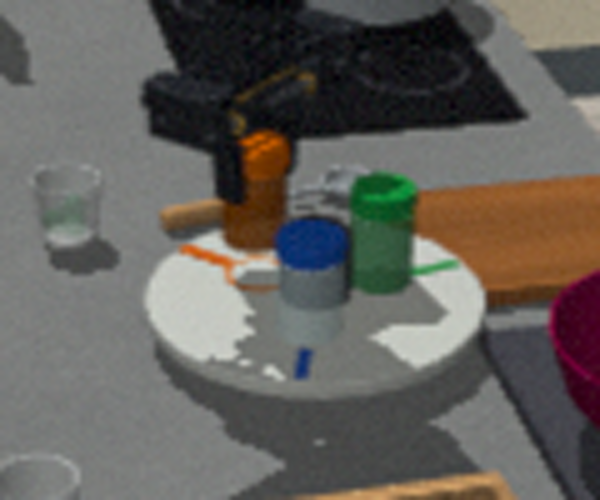

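The jar hangs upright above the ring, at crop (258,190), and the neighbouring jars are clear. I'll lower it just outside the post.

Emit:
send_rows(plan=[{"slide":[1.5,0,6],"spin":0},{"slide":[0,0,8],"spin":0},{"slide":[0,0,7],"spin":0},{"slide":[0,0,4],"spin":0},{"slide":[0,0,0],"spin":0},{"slide":[0,0,0],"spin":0}])

```text
clock: 17.08
position: [0.5813, 0.2833, 0.0837]
eef_rot: [-179.9, -0.0, 132.3]
ft_force: [0.7, -0.5, -1.8]
gripper_width: 0.0492
finger_force: 25.0
```

```bash
python3 g.py 583.7 280 78 132.6
```

```text
t 17.08 pos [581.3 283.3  83.7] rot [-1.7995e+02 -3.0000e-02  1.3234e+02] F [ 0.7 -0.5 -1.8] w 49.2
slide [-4.1 -0.5  5.7] spin -0.005
```

Emit:
send_rows(plan=[{"slide":[-1,0,1],"spin":0},{"slide":[-1,0,1],"spin":0},{"slide":[0,0,1],"spin":0},{"slide":[0,0,0],"spin":0}])

```text
clock: 17.42
position: [0.583, 0.2819, 0.0813]
eef_rot: [180.0, 0.0, 132.3]
ft_force: [-0.3, -0.3, -2.0]
gripper_width: 0.0493
finger_force: 25.0
```

Emit:
send_rows(plan=[{"slide":[-0.7,0,0],"spin":0},{"slide":[0,0,0],"spin":0}])

```text
clock: 17.58
position: [0.5836, 0.2814, 0.0814]
eef_rot: [180.0, 0.0, 132.3]
ft_force: [-0.1, -0.1, -3.5]
gripper_width: 0.0494
finger_force: 25.0
```

Emit:
send_rows(plan=[{"slide":[-0.6,0,0],"spin":0},{"slide":[0,0,0],"spin":0}])

```text
clock: 17.75
position: [0.5839, 0.2809, 0.0814]
eef_rot: [180.0, 0.0, 132.3]
ft_force: [0.4, 0.8, -1.9]
gripper_width: 0.0495
finger_force: 25.0
```

Emit:
send_rows(plan=[{"slide":[-0.6,0,0],"spin":0},{"slide":[0,0,0],"spin":0}])

```text
clock: 17.92
position: [0.5843, 0.2805, 0.0814]
eef_rot: [180.0, 0.0, 132.3]
ft_force: [1.0, -0.1, -1.8]
gripper_width: 0.0493
finger_force: 25.0
```

Emit:
send_rows(plan=[{"slide":[-0.6,0,0],"spin":0},{"slide":[0,0,0],"spin":0}])

```text
clock: 18.08
position: [0.5847, 0.28, 0.0813]
eef_rot: [180.0, 0.0, 132.3]
ft_force: [-1.2, -0.0, -1.9]
gripper_width: 0.0494
finger_force: 25.0
```

Emit:
send_rows(plan=[{"slide":[-0.6,0,0],"spin":0},{"slide":[0,0,0],"spin":0}])

```text
clock: 18.25
position: [0.585, 0.2797, 0.0813]
eef_rot: [-180.0, -0.0, 132.3]
ft_force: [-0.1, 0.6, -2.4]
gripper_width: 0.0492
finger_force: 25.0
```

Emit:
send_rows(plan=[{"slide":[-0.6,0,0],"spin":0},{"slide":[0,0,0],"spin":0}])

```text
clock: 18.42
position: [0.5851, 0.2796, 0.0813]
eef_rot: [-180.0, -0.1, 132.3]
ft_force: [-2.3, 2.1, -0.3]
gripper_width: 0.0493
finger_force: 25.0
```

Contact with the post: about 3 N straight outwards. I'll ease off slightly and lower the jar onto the platter.

Emit:
send_rows(plan=[{"slide":[0.4,0,0],"spin":0},{"slide":[0,0,0.8],"spin":0},{"slide":[0,0,0.8],"spin":0},{"slide":[0,0,0.5],"spin":0},{"slide":[0,0,0],"spin":0}])

```text
clock: 18.83
position: [0.5851, 0.2797, 0.0791]
eef_rot: [180.0, -0.0, 132.3]
ft_force: [-3.6, 2.5, -0.7]
gripper_width: 0.0493
finger_force: 25.0
```

Emit:
send_rows(plan=[{"slide":[0,0,0.5],"spin":0},{"slide":[0,0,0],"spin":0}])

```text
clock: 19.0
position: [0.5851, 0.2797, 0.0787]
eef_rot: [180.0, -0.0, 132.3]
ft_force: [-2.2, 2.7, -0.0]
gripper_width: 0.0495
finger_force: 25.0
```

Emit:
send_rows(plan=[{"slide":[0,0,0.4],"spin":0},{"slide":[0,0,0],"spin":0}])

```text
clock: 19.17
position: [0.5851, 0.2797, 0.0783]
eef_rot: [180.0, -0.0, 132.3]
ft_force: [-2.6, 3.2, -0.4]
gripper_width: 0.0488
finger_force: 25.0
```

Emit:
send_rows(plan=[{"slide":[0.3,0,0.4],"spin":0},{"slide":[0,0,0],"spin":0}])

```text
clock: 19.33
position: [0.5852, 0.2797, 0.078]
eef_rot: [180.0, 0.0, 132.3]
ft_force: [-1.6, 1.6, 0.7]
gripper_width: 0.0494
finger_force: 25.0
```

Emit:
send_rows(plan=[{"slide":[0,0,0.4],"spin":0},{"slide":[0,0,0],"spin":0}])

```text
clock: 19.5
position: [0.5852, 0.2798, 0.0779]
eef_rot: [180.0, 0.0, 132.3]
ft_force: [-3.4, 2.2, 3.0]
gripper_width: 0.0493
finger_force: 25.0
```

It's seated: the vertical force has gone from -2 to +3 N. I'll slacken the grip, then open.

Emit:
send_rows(plan=[{"slide":[0,0,0],"spin":0},{"slide":[0,0,0],"spin":0},{"slide":[0,0,0],"spin":0}], squeeze=4)

```text
clock: 19.75
position: [0.5854, 0.2798, 0.0779]
eef_rot: [180.0, 0.0, 132.3]
ft_force: [-1.8, 1.7, 2.8]
gripper_width: 0.05
finger_force: 4.0
```

Emit:
send_rows(plan=[{"slide":[0,0,0],"spin":0},{"slide":[0,0,0],"spin":0},{"slide":[0,0,0],"spin":0},{"slide":[0,0,0],"spin":0},{"slide":[0,0,0],"spin":0}], gripper=0.55)

```text
clock: 20.17
position: [0.585, 0.2796, 0.0773]
eef_rot: [-180.0, 0.0, 132.3]
ft_force: [-0.5, 0.8, 0.9]
gripper_width: 0.0684
finger_force: 0.0
```

```bash
cat > chk.py <<'E'
from rig import *
from h import *
from scipy.optimize import least_squares
z=np.load("top0.npz");p0=z['p'];d0=z['d'];W0=cloud(d0,z)
p,d=get_image("top");c=get_calibration("top");W1=cloud(d,c)
for l,p,W in(("start",p0,W0),("now",p,W1)):
    H,S,V=[a.astype(int) for a in cv2.split(cv2.cvtColor(p,cv2.COLOR_RGB2HSV))]
    T=np.zeros(H.shape,bool);T[115:215,110:215]=1
    for n,a,b in(("green",50,75),("blue",105,125),("orange",0,16)):
        m=T&(abs(W[...,2]-.113)<.008)&(H>=a)&(H<b)&(S>110)
        if m.sum()>60:print(l,n,m.sum(),(W[m].mean(0)*1000).round(1),"zrange",np.ptp(W[m][:,2]).round(4))
cv2.imwrite("pics/chk.png",cv2.cvtColor(p,cv2.COLOR_RGB2BGR))
E
python3 chk.py; python3 g.py 583.7 280 78 132.6
```

```text
start green 204 [673.2 252.4 112.2] zrange 0.0122
start blue 226 [603.2 189.9 112.2] zrange 0.0138
now green 206 [673.  251.9 112.2] zrange 0.0134
now blue 221 [602.4 189.5 112.5] zrange 0.0143
t 20.22 pos [585.  279.6  77.4] rot [-179.99    0.    132.34] F [-0.5  0.9 -0. ] w 68.1
slide [ 1.2 -0.7 -0.6] spin -0.005
```

Released, and the platter has not turned. I'll retreat straight up and away.

Emit:
send_rows(plan=[{"slide":[0,0,-4],"spin":0},{"slide":[0,0,-10],"spin":0},{"slide":[0,0,-20],"spin":0},{"slide":[0,0,-30],"spin":0},{"slide":[0,0,-35],"spin":0},{"slide":[0,0,-35],"spin":0},{"slide":[0,-20,-10],"spin":0},{"slide":[0,-35,0],"spin":0},{"slide":[0,-35,0],"spin":0},{"slide":[0,-35,0],"spin":0},{"slide":[0,-35,0],"spin":0},{"slide":[0,-20,0],"spin":0}])

```text
clock: 21.22
position: [0.4497, 0.1571, 0.2222]
eef_rot: [-180.0, 0.0, 132.3]
ft_force: [0.0, 0.5, 0.1]
gripper_width: 0.0681
finger_force: 0.0
```

```bash
python3 chk.py
python3 - <<'E'
import cv2
from rig import *
p,d=get_image("side")
a=cv2.imread("pics/chk.png")
b=cv2.cvtColor(p,cv2.COLOR_RGB2BGR)
import numpy as np
cv2.imwrite("pics/fin.png",np.hstack([cv2.resize(a[100:310,80:360],(400,300),interpolation=cv2.INTER_CUBIC),cv2.resize(b[120:270,180:380],(400,300),interpolation=cv2.INTER_CUBIC)]))
E
```

```text
start green 204 [673.2 252.4 112.2] zrange 0.0122
start blue 226 [603.2 189.9 112.2] zrange 0.0138
now green 208 [672.7 252.1 112.2] zrange 0.0112
now blue 216 [603.5 188.3 112.1] zrange 0.0126
```

View pics/fin.png

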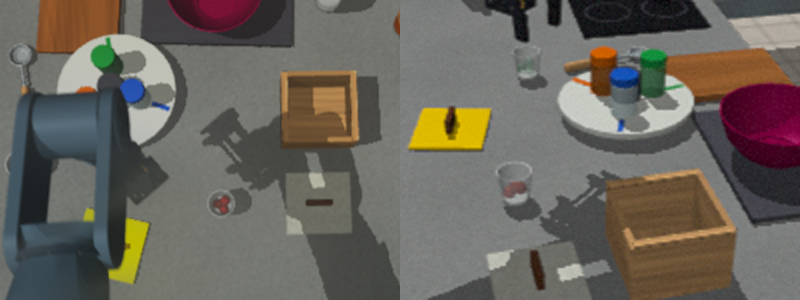

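The lid lies flat and the jar stands upright on the platter, but the arm hides it in the top view. I'll move clear and measure.

Emit:
send_rows(plan=[{"slide":[-20,-15,-10],"spin":0},{"slide":[-30,-15,-10],"spin":0},{"slide":[-30,-15,-10],"spin":0},{"slide":[-30,-15,0],"spin":0},{"slide":[-30,-15,0],"spin":0},{"slide":[-30,-15,0],"spin":0},{"slide":[-30,-15,0],"spin":0},{"slide":[-20,-10,0],"spin":0},{"slide":[0,0,0],"spin":0}])

```text
clock: 22.07
position: [0.517, -0.0855, 0.2524]
eef_rot: [180.0, 0.2, 132.1]
ft_force: [0.4, 0.2, 0.1]
gripper_width: 0.0681
finger_force: 0.0
```

```bash
python3 chk.py
python3 - <<'E'
from h import *
import rig
p,d=rig.get_image("top");c=rig.get_calibration("top");W=cloud(d,c);h=W[...,2]
H,S,V=[a.astype(int) for a in cv2.split(cv2.cvtColor(p,cv2.COLOR_RGB2HSV))]
T=np.zeros(d.shape,bool);T[115:215,110:215]=1
m=T&(abs(h-.088)<.004)&(S<70)&(V<110)
print("post",(W[m].mean(0)*1000).round(1),m.sum())
E
```

```text
start green 204 [673.2 252.4 112.2] zrange 0.0122
start blue 226 [603.2 189.9 112.2] zrange 0.0138
now green 209 [672.5 252.3 112. ] zrange 0.0109
now blue 225 [602.8 189.7 112.1] zrange 0.0124
now orange 223 [584.  280.8 112.1] zrange 0.0146
post [619.4 239.   87.6] 230
```

The jar is at 53.0 mm radius and about 133° (the stripe reads 132.4° to 133.5°), upright. The platter is unmoved, so I'm handing in.

```bash
python3 -c "
from rig import *
print(close_job())"
```

```text
the job is handed in; nothing more can be done
None
```

The job is handed in at about 22 s: the lid lies flat on the counter in front of the box, and the orange-capped jar stands upright on its ring against the post, with the platter and its other two jars unmoved.

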